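# Set and lock the cut-length gauge beside the mitre saw

## Robot

A 6-joint arm with a two-finger parallel gripper is mounted at the origin on the work surface. World frame = base frame: x ahead of the robot, y to its left, z up, the work surface at z = 0. Lengths are in mm, angles in rad, forces in N, time in s.
With the tool pointing down it reaches from about 325 to 775 mm from the base axis. Payload 5.5 kg.
Tool frame: the origin (TCP) lies midway between the tips of the shut fingers; the grasp point (between the pads) lies 19 mm behind it; z points along the fingers, y is the line along which they close (so a half turn about z gives the same grasp; the last joint's range is limited). The gripper opens to 88 mm and grips with 3 to 60 N. Pads are 20 mm wide; open, the fingers measure 115 mm over their backs; the gripper's body (75 mm by 178 mm) begins 61 mm behind the grasp point.
Start: joints at [1.234, 0.091, 1.231, -0, 1.82, -0.057], TCP at [165.702, 576.679, 222.631] pointing down, gripper open.
Joint ranges: [-2.87, 2.87], [-0.86, 2.18], [0.17, 2.46], [-1.51, 4.65], [0.06, 2.69], [-2.65, 2.65]. Speed limits (rad/s): [2.57, 2.57, 3.01, 3.14, 3.14, 3.14].

## Interface

Orientations are given as a rotation vector (axis times angle).
In Python, from rig import robot gives the robot as it stands.
- The arm moves only by the shell command python3 -m crank 'ROWS' [OPENING]. ROWS is JSON, a list of rows, each a list of 6 numbers: the shift along the world's x, y, z in m, then the turn, a rotation vector about the world's x, y, z in rad. In form: [[x, y, z, ax, ay, az], ...]. A call has 1 to 8 rows; each row shifts and turns the commanded pose from where the row before left it; what a row does not reach is not made up. A row lasts 1/10 s, in which the tool goes at most 50 mm and 8.59 degrees, less where a joint would pass 70% of its speed; a pose out of reach is approached as far as the arm can. A call with a gripper value outside its range is refused whole. OPENING is the closure, from 0 (fully open) to 1 (shut), set as the call begins (- or left out, the last holds). The fingers move at their own pace and stop on an object; the grip force is fixed at half the most. Time passes only in rows, so rows that do not move let the fingers close. It gives the time, the measured TCP pose, the force, the opening and the grip force at its end, in the units of the state.
- robot.observe(): the state, without advancing time (a new reading comes with each control period).
- robot.camera(name): name is "scene" or "top" or "wrist"; returns a dict with "pixels" (480x640x3 uint8, red, green, blue), "vertical_fov" (degrees; the focal length in pixels is half the picture's height over the tangent of half this angle, whatever the lens; pixels are square), "cx", "cy" (the principal point, pixels), "dist" ([k1, k2, p1, p2, k3] as OpenCV has them; the pictures are not rectified), "R" (3x3) and "t" (3): a world point X has camera coordinates R X + t; the wrist camera has in their place "hand_eye" (4x4, takes a point from camera to tool coordinates, whose origin is the TCP and whose axes are the flange's). Camera axes: x right, y down, z forward; pixel columns grow to the right and rows downward; lengths in mm; the calibration is good to about 2 mm. A picture is of the moment at which its call begins: read the wrist's pose just before it. There is no depth.
- robot.finish_job(): hands the job in; it is judged then, once.
The state is a dict: "t": time; "qpos": joint angles; "dq": joint speeds; "joint_efforts": joint torques, N m; "tcp_pos": TCP position; "eef_rot": TCP orientation; "force": force on the tool from outside, world axes, zero at the start; "moment": the same for the moment, N m; "opening": opening from 0.0 (shut) to 1.0 (fully open); "gripper_force": force on a finger pad.
Only numpy, scipy, OpenCV 4.12 (cv2) and the standard library are available. Lean on these libraries where they do the work, as an engineer would, in place of code of your own. Each camera call takes 0.05 s, during which the arm holds its last target. There are 200 camera calls.

## Task

Set the cut-length gauge: draw the plywood slide board toward you (it has no handle, so press on its top and pull) until its black front edge is level with the red pointer, then swing the yellow-knobbed lock lever fully over, away from you. Leave the other things on the bench where they are.

Things in the scene. Friction and masses are not known exactly. Their poses are not given: they have to be found in the camera images.
- gauge: cut-length gauge screwed to the bench: aluminium channel, 410 x 156 mm, dark side rails with tops 30 mm above the bench, red housing (top at 52 mm) over its far part. Origin on the bench, on the channel's centre line; +x runs along the channel away from the robot, +y to the pointer's side (left). The channel spans x = -170 to +240 mm, the housing x = +90 to +240 mm
- board_edge (a point): middle of the top of the plywood slide board's black front (near) edge. Board 210 x 122 x 15 mm, top 32 mm above the bench, captive: it slides only along the gauge's x. 70 to 110 mm of it show in front of the housing at the start. No handle, too wide to grasp; a drag of about 2 N holds it where it is left. It can slide 30 mm or more past the pointer. Axes as the gauge
- mark: red pointer clamped to the outside of the gauge's left rail, 22 x 16 mm and 40 mm high, with a white line across its top; it does not move. Origin on the bench under its middle; axes as the gauge. The front edge of the board is level with it when both have the same x along the gauge
- mark_tip (a point): tip of the red pointer, 36 mm above the bench, 3 mm from the board's left side; axes as the gauge
- lock_pivot (a point): hinge axis of the lock lever, 22 mm above the bench, on a fixed dark steel block (70 mm along x, 50 mm across, 25 mm high) against the gauge's right rail; the axis runs along the gauge's y; axes as the gauge
- lock_tip (a point): centre of the lever's yellow ball knob, 26 mm across, on a steel rod 10 mm thick, 80 mm from the pivot
- lock (a joint): angle of the lock lever, rad: 0 = leaning 0.5 rad toward the robot (unlocked), 1.0 = leaning 0.5 rad away (locked, against its stop). It turns stiffly, about 1 N at the knob, and stays where it is left
- pencil: flat yellow carpenter's pencil, about 170 x 13 x 8 mm, lying along its x; origin under its middle
- offcut: pine offcut, 140 x 45 x 45 mm, lying along its x; origin under its middle
- tape_measure: yellow and black tape measure, 72 x 46 x 40 mm, on top of the gauge's red housing; origin under its middle
- screw_jar: glass screw jar with steel lid, 72 mm across, 85 mm high; origin under its middle
- tape_roll: roll of brown tape lying flat, 110 mm across, 48 mm high; origin under its middle
- saw_blade: round saw blade lying flat, about 205 mm across, 3 mm thick; origin under its middle

How it is judged (in metres and radians):
On the way, in this order (a step that is already met when the one before it is completed fails the run):
1. the board's front edge is drawn level with the pointer (within 8 mm) and stays there for 0.3 s (x of board_edge in the frame of mark between -0.008 and 0.008 m), for 0.3 s.
2. then the lock lever is swung over to the far side (past 0.85 of its 1.0 rad) (value of joint lock above 0.85 rad), for 0.2 s.
At the end, for the whole second after the job is handed in: the board's front edge lies within 8 mm of the pointer along the gauge, and the lock lever rests past 0.85 rad, leaning away (all of step 1 and value of joint lock above 0.85 rad and velocity of joint lock below 0.05 rad/s); the robot touches nothing.
It fails at once if a bystander (pencil, offcut, tape measure, jar, tape roll, saw blade) is moved by more than 30 mm (distance of any of pencil, offcut, tape_measure, screw_jar, tape_roll, saw_blade from where it was at the start of the episode above 0.03 m).
It also fails if it takes over 38 s, if anything falls off the work surface, if the arm or the gripper's body presses on something with over 40 N, if the wrist force passes 120 N, or if a joint passes its speed limit or range.

## Working session

There is one attempt and no reset: what is moved stays moved. The work goes in short steps, Python scripts to look and compute and a shell command to move; the robot and the scene stay as the last step left them, time stands still between calls to the robot, and variables do not carry over. Pictures are saved under pics/ and viewed, at most 10 in all, crops included, and the job is handed in when it is done.

```bash
mkdir -p pics; ls
cat > h.py <<'E'
import numpy as np, cv2, pickle, sys
from rig import robot
def snap(n,f):
    s=robot.observe(); c=robot.camera(n); c['state']=s
    pickle.dump(c,open(f'pics/{f}.pkl','wb')); cv2.imwrite(f'pics/{f}.png',c['pixels'][:,:,::-1]); return c
def ray(c,uv):
    f=240/np.tan(np.radians(c['vertical_fov'])/2); K=np.array([[f,0,c['cx']],[0,f,c['cy']],[0,0,1]])
    p=cv2.undistortPoints(np.array([[uv]],float),K,np.array(c['dist'],float))[0,0]; d=np.array([*p,1])
    if 'R' in c: R=np.array(c['R']);return -R.T@np.array(c['t']),R.T@d
    s=c['state'];W=cv2.Rodrigues(np.array(s['eef_rot'],float))[0];H=np.array(c['hand_eye'])
    return W@H[:3,3]+np.array(s['tcp_pos']),W@H[:3,:3]@d
def atz(c,uv,z):
    o,d=ray(c,uv); return (o+d*(z-o[2])/d[2]).round(1)
def tri(*cu):
    A=0;b=0
    for c,u in cu:
        o,d=ray(c,u);d=d/np.linalg.norm(d);P=np.eye(3)-np.outer(d,d);A=A+P;b=b+P@o
    return np.linalg.solve(A,b).round(1)
def L(f): return pickle.load(open(f'pics/{f}.pkl','rb'))
E
python3 -c "
from h import *
for n in('scene','top'): snap(n,n+'0')
s=robot.observe();print(s['t'],s['tcp_pos'],s['eef_rot'],s['force'],s['opening'])"
```

```text
pics
0.1 [165.61169232 576.41509404 221.62027115] [-4.37992754e-01 -3.11055665e+00  2.69356074e-03] [-0.40827354  0.06501249 -0.32228054] 1.0007233449092938
```

View pics/scene0.png

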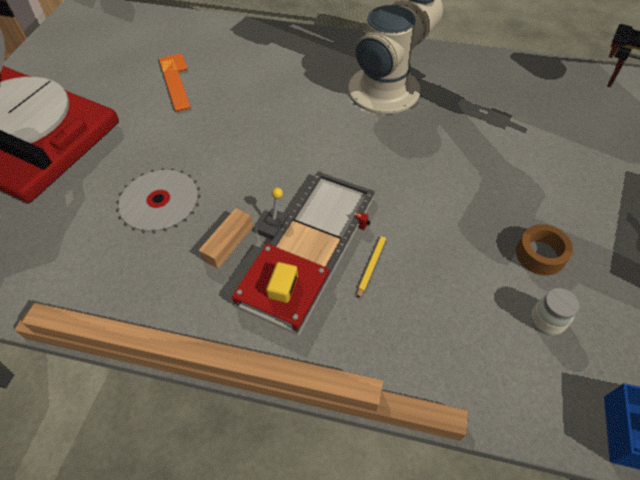

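View pics/top0.png

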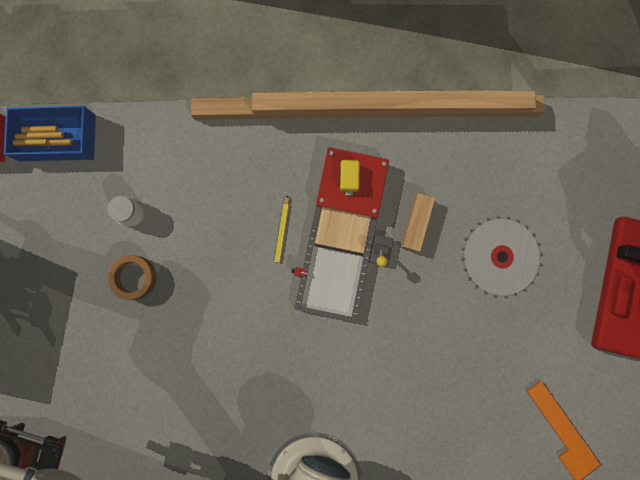

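The scene and top views show the gauge. In the top view the board is at about (343,230), the pointer (300,271), the knob (382,261), the housing (353,183), and the pencil lies to the left of the gauge. I'll enlarge both for exact pixels.

```bash
python3 -c "
from h import *
a=L('top0')['pixels'][140:340,260:460,::-1];b=L('scene0')['pixels'][165:335,220:420,::-1]
a=cv2.resize(a,(600,600),interpolation=3)
cv2.imwrite('pics/ca.png',a);cv2.imwrite('pics/cb.png',cv2.resize(b,(700,595),interpolation=3))
c=L('top0')
for u,z in [((371,214),32),((316,204),32),((300,271),36),((382,261),95),((317,243),32),((368,253),32),((298,312),30),((367,324),30)]: print(u,atz(c,u,z))
"
```

```text
(371, 214) [ 656.3 -151.6   32. ]
(316, 204) [683.1 -15.2  32. ]
(300, 271) [517.   26.2  36. ]
(382, 261) [ 536.  -169.5   95. ]
(317, 243) [585.7 -16.4  32. ]
(368, 253) [ 559.3 -142.1   32. ]
(298, 312) [416.9  32.3  30. ]
(367, 324) [ 385.1 -136.3   30. ]
```

View pics/ca.png

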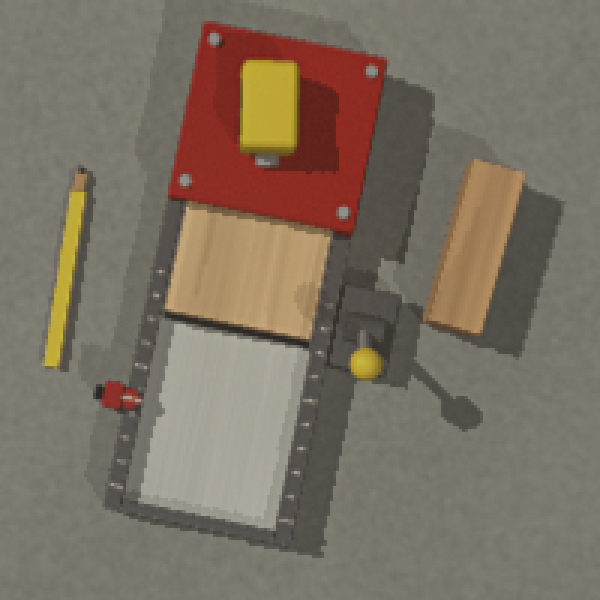

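View pics/cb.png

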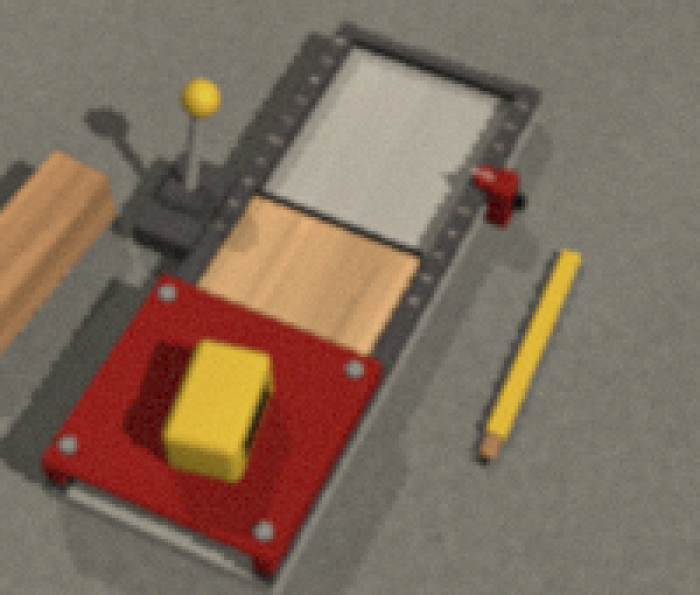

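The crops give pixel positions in both views. In the top crop the board's black edge runs (165,319)–(309,345), the pointer tip is at (140,400) and the knob at (366,364). In the scene crop the edge runs (262,195)–(420,252), the tip is at (473,173) and the knob at (201,98).

```bash
python3 -c "
from h import *
T=L('top0');S=L('scene0')
a=lambda u,v:(260+(u+.5)/3-.5,140+(v+.5)/3-.5)
b=lambda u,v:(220+(u+.5)/3.5-.5,165+(v+.5)/3.5-.5)
P={k:tri((T,a(*p)),(S,b(*q))) for k,p,q in [('edgeL',(165,320),(420,250)),('edgeR',(310,345),(262,193)),('tip',(139,400),(472,174)),('knob',(366,363),(201,98)),('hoL',(170,197),(381,363)),('hoR',(352,235),(165,277)),('hoFR',(386,60),(47,457)),('chanNL',(107,507),(540,95)),('chanNR',(290,543),(345,25))]}
for k in P: print(k,P[k])
e=P['edgeL']-P['edgeR'];g=P['hoFR']-P['hoR'];g2=P['hoL']-P['chanNL']
print(np.degrees([np.arctan2(-e[0],e[1]),np.arctan2(g[1],g[0]),np.arctan2(g2[1],g2[0])]))
print(robot.observe()['eef_rot'], cv2.Rodrigues(np.array(robot.observe()['eef_rot']))[0].round(3), T['R'])
"
```

```text
edgeL [577.2 -10.4  36.5]
edgeR [ 554.5 -126.7   35.1]
tip [511.8  11.3  41.4]
knob [ 536.2 -166.8  102.2]
hoL [676.6 -14.7  52.1]
hoR [ 643.6 -163.7   50.3]
hoFR [ 787.2 -193.2   57.1]
chanNL [424.8  40.8  30.7]
chanNR [ 393.4 -108.    33.8]
[-11.04441272 -11.60886426 -12.42998874]
[-4.37992754e-01 -3.11055665e+00  2.69356074e-03] [[-0.961  0.276 -0.001]
 [ 0.276  0.961 -0.002]
 [ 0.    -0.002 -1.   ]] [[-0.0138745  -0.99986532  0.00876542]
 [-0.99520616  0.01296004 -0.09693679]
 [ 0.09681013 -0.01006835 -0.99525194]]
```

```bash
python3 -m crank '[[0.0275,-0.039,0,0,0,0.075],[0.0275,-0.039,0,0,0,0],[0.0275,-0.039,0,0,0,0],[0.0275,-0.039,0,0,0,0],[0.0275,-0.039,0,0,0,0],[0.0275,-0.039,0,0,0,0],[0.0275,-0.039,0,0,0,0],[0.0275,-0.039,0,0,0,0]]' 1
python3 -m crank '[[0.0275,-0.039,0,0,0,0],[0.0275,-0.039,0,0,0,0],[0.0275,-0.039,0,0,0,0],[0.0275,-0.039,0,0,0,0],[0.0275,-0.039,0,0,0,0],[0.0275,-0.039,0,0,0,0],[0.0275,-0.039,0,0,0,0],[0.0,0,0,0,0,0]]'
python3 -c "
from h import *
snap('wrist','w1');print(robot.observe()['force'])"
```

```text
t: 0.9
tcp_pos: [386.3, 262.9, 222.3]
eef_rot: [-0.321, -3.125, 0.0]
force: [0.9, 0.9, 1.2]
opening: 0.309
gripper_force: 0.0
t: 1.7
tcp_pos: [579.6, -13.0, 219.9]
eef_rot: [-0.33, -3.121, 0.003]
force: [-0.8, 1.6, -0.7]
opening: 0.005
gripper_force: 0.0
[0.77869986 0.84979707 0.30791809]
```

View pics/w1.png

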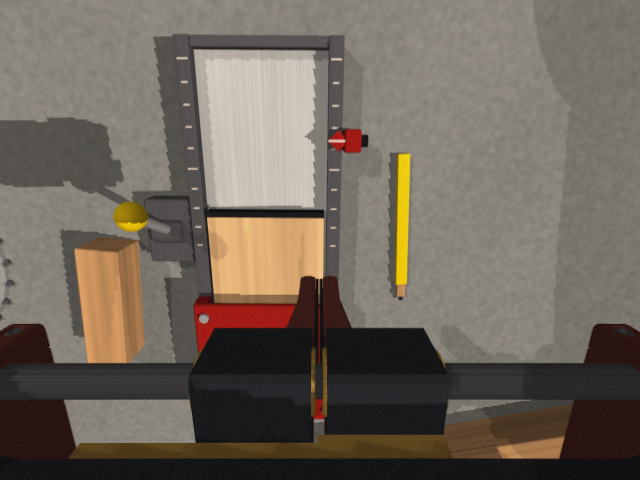

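The wrist view shows the board's black edge at row ~211, columns 207–325. The pointer tip is at (329,141), the knob at (130,216) and the housing front at row ~302.

```bash
python3 -c "
from h import *
W=L('w1');T=L('top0')
a=lambda u,v:(260+(u+.5)/3-.5,140+(v+.5)/3-.5)
print(W['state']['tcp_pos'])
for k,u,z in [('eL',(325,210),32),('eR',(207,209),32),('tip',(329,141),36),('hoR',(196,303),52),('chNL',(343,37),30),('farR',(345,300),30),('rod',(182,231),25)]: print(k,atz(W,u,z))
print(tri((W,(130,216)),(T,a(366,363))),tri((W,(329,141)),(T,a(139,400))),tri((W,(325,210)),(T,a(165,320))))
print('tcp u', np.array(W['state']['tcp_pos'])@[.979,-.203,0])
for k,u,z in [('eL',(325,210),32),('eR',(207,209),32),('tip',(329,141),36)]: print(k,atz(W,u,z)@[.979,-.203,0],atz(W,u,z)@[.203,.979,0])
"
```

```text
[579.62545952 -12.99985169 219.92833275]
eL [575.2  -5.3  32. ]
eR [ 548.8 -124.2   32. ]
tip [508.9  12.4  36. ]
hoR [ 640.6 -158.6   52. ]
chNL [422.9  43.   30. ]
farR [681.2  -4.4  30. ]
rod [ 567.2 -160.3   25. ]
[ 535.  -169.4   90.9] [502.8   4.9 354.2] [579.9  -8.2   6.7]
tcp u 570.0922947633419
eL 564.1967000000001 111.57690000000002
eR 562.4877999999999 -10.185399999999996
tip 495.69589999999994 115.44630000000001
```

```bash
python3 -m crank '[[0.021,-0.042,0,0,0,0],[0,0,-0.045,0,0,0],[0,0,-0.045,0,0,0],[0,0,-0.045,0,0,0],[0,0,-0.035,0,0,0],[0,0,0,0,0,0],[0,0,0,0,0,0]]'
python3 -m crank '[[0,0,-0.006,0,0,0],[0,0,-0.006,0,0,0],[0,0,-0.004,0,0,0],[0,0,0,0,0,0],[0,0,0,0,0,0]]'
```

```text
t: 2.45
tcp_pos: [598.8, -49.3, 53.3]
eef_rot: [-0.319, -3.125, -0.0]
force: [0.3, 0.7, 1.0]
opening: 0.006
gripper_force: 0.0
t: 2.95
tcp_pos: [599.3, -50.4, 36.8]
eef_rot: [0.321, 3.125, 0.0]
force: [0.4, -0.0, 0.1]
opening: 0.002
gripper_force: 0.0
```

```bash
python3 -m crank '[[0,0,-0.003,0,0,0],[0,0,-0.002,0,0,0],[0,0,-0.002,0,0,0],[0,0,0,0,0,0],[0,0,0,0,0,0]]'
```

```text
t: 3.45
tcp_pos: [600.6, -50.7, 32.3]
eef_rot: [0.321, 3.121, -0.001]
force: [-1.4, -0.6, 8.3]
opening: 0.006
gripper_force: 4.5
```

```bash
python3 -m crank '[[0,0,-0.0015,0,0,0],[-0.005,0.001,0,0,0,0],[-0.01,0.002,0,0,0,0],[-0.01,0.002,0,0,0,0],[-0.01,0.0025,0,0,0,0],[-0.01,0.002,0,0,0,0],[0,0,0,0,0,0],[0,0,0,0,0,0]]'
python3 -c "
from h import *
snap('wrist','w2')"
```

```text
t: 4.25
tcp_pos: [556.2, -40.8, 32.2]
eef_rot: [0.32, 3.119, 0.0]
force: [-1.8, -0.0, 13.9]
opening: 0.007
gripper_force: 7.1
```

View pics/w2.png

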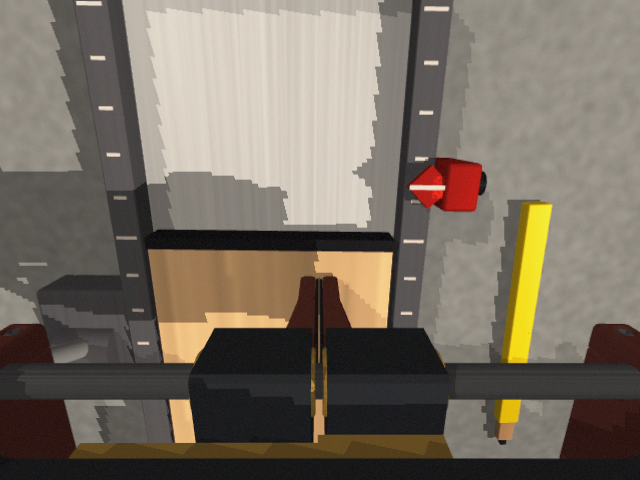

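The board follows the fingers. Its black edge is at rows 232–250, columns 147–393, and the pointer tip's white line is at about (412,187).

```bash
python3 -c "
from h import *
W=L('w2');u=np.array([.9774,-.2113,0]);p=W['pixels']
print('cam',ray(W,(320,240))[0].round(), 'tcp u',np.array(W['state']['tcp_pos'])@u)
for q,z in [((412,187),36),((440,187),40),((390,236),32),((390,249),32),((150,234),32),((150,248),32)]: print(q,z,atz(W,q,z),atz(W,q,z)@u)
print(p[224:256,300].sum(1))
"
```

```text
cam [477. -24. 194.] tcp u 552.2452549866553
(412, 187) 36 [509.2  12.9  36. ] 494.96631
(440, 187) 40 [510.9  24.1  40. ] 494.26133
(390, 236) 32 [5.317e+02 3.000e-01 3.200e+01] 519.6201900000001
(390, 249) 32 [538.4  -0.7  32. ] 526.38007
(150, 234) 32 [ 506.9 -114.2   32. ] 519.57452
(150, 248) 32 [ 513.7 -116.7   32. ] 526.7490900000001
[533 380 383 383 381 381 325 167  54  27  37  35  49  31  34  48  50  44
  68  70  56  66  65  50  58  54  91 228 327 324 325 320]
```

```bash
python3 -m crank '[[-0.005,0.001,0,0,0,0],[-0.0098,0.0021,0,0,0,0],[-0.0098,0.0021,0,0,0,0],[0,0,0,0,0,0],[0,0,0,0,0,0]]'
python3 -c "
from h import *
W=snap('wrist','w3')
cv2.imwrite('pics/w3c.png',cv2.resize(W['pixels'][120:320,120:520,::-1],(800,400),interpolation=3))"
```

```text
t: 4.8
tcp_pos: [531.7, -35.5, 32.2]
eef_rot: [0.32, 3.118, 0.001]
force: [-1.0, 1.7, 14.7]
opening: 0.008
gripper_force: 7.3
```

View pics/w3c.png

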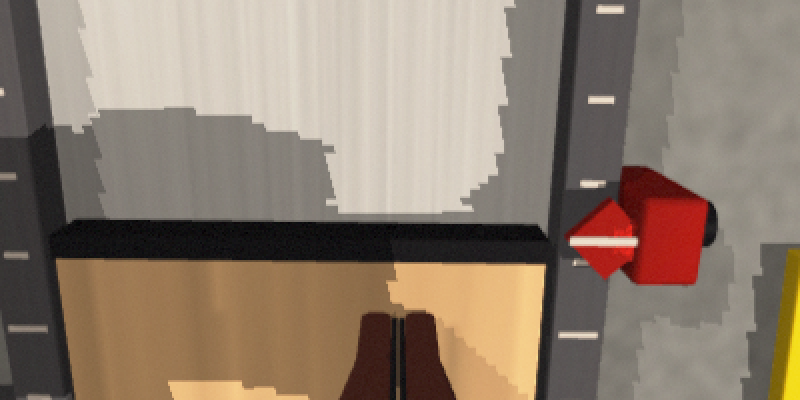

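The black edge's top-front corner is at crop (548,240) and the pointer's white line is at row 241, so they are nearly level. I'll measure the remaining gap.

```bash
python3 -c "
from h import *
W=L('w3');u=np.array([.9774,-.2113,0])
for q,z in [((120+570/2,120+241/2),36),((120+548/2,240),32),((120+52/2,238.5),32),((120+545/2,120+262/2),32)]: print(q,atz(W,q,z),atz(W,q,z)@u)
"
```

```text
(405.0, 240.5) [509.6  11.8  36. ] 495.58970000000005
(394.0, 240) [509.7   7.3  32. ] 496.63829000000004
(146.0, 238.5) [ 484.2 -111.5   32. ] 496.81703000000005
(392.5, 251.0) [515.2   5.8  32. ] 502.33094000000006
```

```bash
python3 -m crank '[[0,0,0.004,0,0,0],[0,0,0.02,0,0,0],[0,0,0.04,0,0,0],[0,0,0.05,0,0,0],[-0.014,-0.042,0,0,0,0],[-0.014,-0.042,0,0,0,0],[-0.014,-0.04,0,0,0,0],[0,0,0,0,0,0]]'
python3 -m crank '[[0,0,-0.035,0,0,0],[0,0,-0.03,0,0,0],[0,0,0,0,0,0],[0,0,0,0,0,0]]'
python3 -c "
from h import *
W=snap('wrist','w4');snap('top','t4');cv2.imwrite('pics/w4c.png',np.hstack([W['pixels'][:,:,::-1][::2,::2],cv2.resize(L('t4')['pixels'][170:350,250:490,::-1],(320,240),interpolation=3)]))"
```

```text
t: 5.65
tcp_pos: [486.0, -163.6, 141.8]
eef_rot: [-0.329, -3.123, 0.003]
force: [0.5, 0.3, 0.3]
opening: 0.007
gripper_force: 0.0
t: 6.05
tcp_pos: [487.4, -159.0, 77.1]
eef_rot: [-0.32, -3.124, -0.001]
force: [0.5, 0.3, 0.4]
opening: 0.008
gripper_force: 0.0
```

View pics/w4c.png

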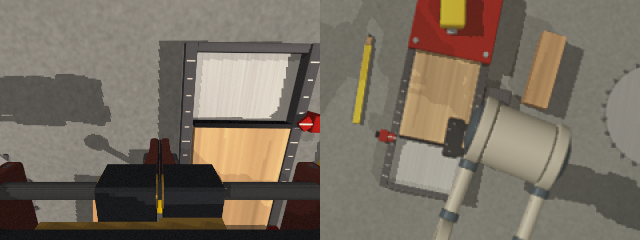

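The board edge stays level with the pointer, and the fingers stand in line behind the knob. Next I push the lever over.

```bash
python3 -m crank '[[0.0147,-0.0032,0,0,0,0],[0.0147,-0.0032,0,0,0,0],[0.0147,-0.0032,0,0,0,0],[0.0147,-0.0032,0,0,0,0],[0.0147,-0.0032,0,0,0,0],[0.0098,-0.0021,0,0,0,0],[0,0,0,0,0,0],[0,0,0,0,0,0]]'
python3 -m crank '[[0.004,-0.001,0,0,0,0],[0.004,-0.001,0,0,0,0],[0.004,-0.001,0,0,0,0],[0,0,0,0,0,0],[0,0,0,0,0,0]]'
```

```text
t: 6.95
tcp_pos: [571.1, -177.7, 77.8]
eef_rot: [0.321, 3.124, -0.0]
force: [-0.1, 0.8, -1.3]
opening: 0.001
gripper_force: 0.0
t: 7.45
tcp_pos: [578.9, -179.7, 77.2]
eef_rot: [-0.32, -3.115, -0.003]
force: [-18.8, 4.0, 8.1]
opening: 0.006
gripper_force: 9.5
```

The force rose to about 19 N, so the lever is at its stop. I'll back off, lift and check.

```bash
python3 -m crank '[[0,0,0,0,0,0],[-0.01,0.002,0,0,0,0],[-0.03,0.006,0,0,0,0],[-0.04,0.009,0.02,0,0,0],[-0.03,0.006,0.04,0,0,0],[-0.03,0.006,0.04,0,0,0],[-0.03,0.02,0.03,0,0,0],[0,0,0,0,0,0]]'
python3 -m crank '[[-0.03,0.02,0.02,0,0,0],[0,0,0,0,0,0],[0,0,0,0,0,0]]'
python3 -c "
from h import *
W=snap('wrist','w5');S=snap('scene','s5')
cv2.imwrite('pics/f.png',np.hstack([W['pixels'][:,100:500,::-1],cv2.resize(S['pixels'][165:365,220:387,::-1],(400,480),interpolation=3)]))"
```

```text
t: 8.25
tcp_pos: [413.1, -131.3, 213.5]
eef_rot: [0.32, 3.114, -0.005]
force: [0.6, 0.1, 0.3]
opening: 0.009
gripper_force: 0.0
t: 8.55
tcp_pos: [383.8, -112.0, 226.6]
eef_rot: [0.32, 3.123, -0.001]
force: [-0.3, 0.3, -0.6]
opening: 0.005
gripper_force: 0.0
```

View pics/f.png

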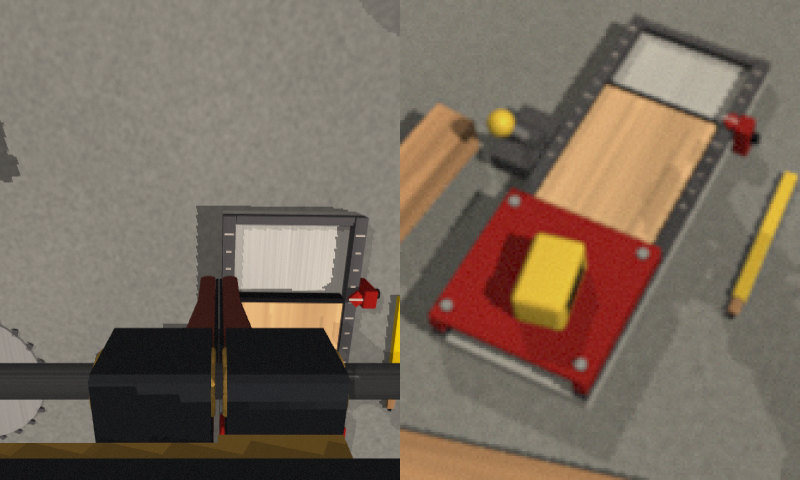

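The knob now leans away, at scene pixel ~(262,216). The board edge is level with the pointer and the other objects have not moved. One quick angle check, then I hand in.

```bash
python3 -c "
from h import *
S=L('s5');u=np.array([.9774,-.2113,0])
k0=atz(S,(220+201/3.5,165+98/3.5),92);k1=atz(S,(262.2,216.2),92);print(k0,k1,(k1-k0)@u,'76.7 if full; 0.85 ->',80*(np.sin(.5)+np.sin(.35)))
W=L('w5');print(atz(W,(450,299),36)@u,atz(W,(443,297),32)@u)
"
```

```text
[ 528.8 -167.9   92. ] [ 600.8 -182.    92. ] 73.35213 76.7 if full; 0.85 -> 65.78586768477236
495.37049 494.94236
```

```bash
python3 -c "
from h import *
print(robot.finish_job())"
```

```text
the job is handed in; nothing more can be done
None
```

The board's front edge is set level with the red pointer (about 1 mm by camera), the lock lever is fully over against its stop, the other things looked unmoved in the last picture, and the job is handed in; the hand-in returned no verdict.

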